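# Lay the retaining bar over the capped sample tubes

## Robot

A 6-joint arm with a two-finger parallel gripper is mounted at the origin on the work surface. World frame = base frame: x ahead of the robot, y to its left, z up, the work surface at z = 0. Lengths are in mm, angles in rad, forces in N, time in s.
With the tool pointing down it reaches from about 375 to 825 mm from the base axis. Payload 5.5 kg.
Tool frame: the origin (TCP) lies midway between the tips of the shut fingers; the grasp point (between the pads) lies 19 mm behind it (r.hold_point_z is the distance from the TCP to the grasp point, in mm); z points along the fingers, y is the line along which they close (so a half turn about z gives the same grasp; the last joint's range is limited). The gripper opens to 85 mm and grips with 20 to 120 N. Pads are 22 mm wide; open, the fingers measure 114 mm over their backs; the gripper's body (76 mm by 85 mm) begins 54 mm behind the grasp point. The pads swing forward as they close: fully open they stand 13 mm farther back than shut.
Start: joints at [1.295, 0.314, -0.047, 1.21, 0, 1.571], TCP at [163.387, 577.321, 231.299] pointing down, gripper open.
Joint ranges: [-2.67, 2.67], [-0.69, 1.73], [-1.03, 1.25], [-2.08, 2.16], [-1.42, 1.45], [-3.14, 3.14]. Speed limits (rad/s): [2.39, 2.39, 3.01, 3.14, 3.14, 3.14].

## Interface

Orientations are given as a unit quaternion [w, x, y, z].
In Python, from plant import r, grab_frame, camera_params, job gives the robot as it stands.
- The arm moves only by the tool drive_tool, never from a script. Its argument "plan" is a list of rows, each a list of 3 entries, a list of its own where there are three numbers: the turn, a rotation vector about the tool's x, y, z in rad, then the shift along the tool's x, y, z in cm, then the opening in per cent of the stroke, from 0 (shut) to 100 (fully open). In form: [[[wx, wy, wz], [tx, ty, tz], jaw], ...]. A call has 1 to 5 rows; each row is the pose to reach, as a shift and turn from the pose commanded when the call began, along the tool's axes at that moment; what a row does not reach only later rows make up. A row lasts 1/10 s, in which the tool goes at most 50 mm and 8.59 degrees, less where a joint would pass 70% of its speed; a pose out of reach is approached as far as the arm can. A call with a gripper value outside its range is refused whole. The fingers move at their own pace and stop on an object; the grip force is fixed at half the most. Time passes only in rows, so rows that repeat a pose let the fingers close. It gives the time, the measured TCP pose, the force, the opening and the grip force at its end, in the units of the state.
- r.read_state(): the state, without advancing time (a new reading comes with each control period).
- grab_frame(name): name is "side" or "top" or "wrist"; returns (picture, depth): 480x640x3 uint8, blue, green, red; 480x640 float32, mm along the optical axis (not along the pixel's ray), 0 where there is no reading.
- camera_params(name): a dict with "vfov" (degrees; the focal length in pixels is half the picture's height over the tangent of half this angle, whatever the lens; pixels are square), "cx", "cy" (the principal point, pixels), "T" (4x4, takes a point from camera to world coordinates); the wrist camera has in their place "hand_eye" (4x4, takes a point from camera to tool coordinates, whose origin is the TCP and whose axes are the flange's). Camera axes: x right, y up, looking along -z (the intrinsics and any distortion apply to the point x, -y, -z); pixel columns grow to the right and rows downward; lengths in mm; the calibration is good to about 2 mm. A picture is of the moment at which its call begins: read the wrist's pose just before it. camera_params takes no time and is no camera call.
- job.hand_in(): hands the job in; it is judged then, once.
The state is a dict: "time": time; "joint_positions": joint angles; "qd": joint speeds; "tau": joint torques, N m; "tcp_pos": TCP position; "orientation": TCP orientation; "contact_force": force on the tool from outside, world axes, zero at the start; "wrist_torque": the same for the moment, N m; "finger_gap": finger opening in mm; "grip_force": force on a finger pad.
Only numpy, scipy, OpenCV 4.12 (cv2) and the standard library are available. Lean on these libraries where they do the work, as an engineer would, in place of code of your own. Each camera call takes 0.05 s, during which the arm holds its last target. There are 200 camera calls.

## Task

Pick up the long retaining bar by its blue grip and lay it across the two grey end posts of the white tube rack, over the row of red-capped tubes, grip upwards, sitting flat in both saddles and about centred end to end. Set it down on the posts before you let go rather than dropping it. The short bar belongs to another rack: leave it and the amber bottle where they are.

Things in the scene. Friction and masses are not known exactly. Their poses are not given: they have to be found in the camera images.
- long_bar: Long retaining bar, loose and flat on the bench, left or right of centre: aluminium strip 250 mm long (its y), 28 wide (x), 8 thick, 0.15-0.3 kg, with a blue plastic grip block on the middle of its top, 44 mm long (y), 18 wide (x, the width to pinch), from 8 to 40 mm above the underside. Origin: centre of the strip's underside; z up.
- short_bar: Look-alike bar, loose on the bench, the same except only 160 mm long: too short to bridge this rack. Origin and axes as for the long bar. To be left alone.
- rack_seat (a point): Midpoint between the two saddle floors, 96 mm above the bench; y runs post to post, z up. White rack 240 (y) x 70 x 40 mm, fixed. Two grey posts, centred 105 mm either way along y, 25 mm long; flat tops at this height between cheeks 8 mm high, 54 mm apart (x). Between them a row of six red-capped tubes, cap tops 4 mm below this point. Bar may lie either way round.
- amber_bottle: Amber bottle with black cap, 60 mm across, 130 mm high, loose on the bench to the right of the rack. Origin: centre of its underside. To be left alone. (Left of the rack stands a fixed blue tip box with a clear lid, 94 x 124 mm, 63 mm high.)
Mind the look-alikes: they are no part of the job. What is meant by the part that bears rack_seat is not pink or turquoise, and is the larger of those in its own colour.

How it is judged (in metres and radians):
On the way, in this order (a step that is already met when the one before it is completed fails the run):
1. the long bar is lifted clear of the bench in the gripper (height (world z) of long_bar above 0.04 m and contact force between the fingers and long_bar above 0.5 N), for 0.1 s.
2. the long bar is set down in the saddles while the gripper still holds it (contact force between the fingers and long_bar above 0.5 N and horizontal distance between long_bar and rack_seat below 0.03 m and z of long_bar in the frame of rack_seat between -0.006 and 0.006 m), for 0.05 s.
At the end, for the whole second after the job is handed in: The long bar rests released and still across both posts, grip upwards and flat in both saddles (underside within 4 mm of the saddle floors, tilt under 0.06 rad), centred within 20 mm along the rack and 15 mm across it, and in line with the rack within 10 degrees (z of long_bar in the frame of rack_seat between -0.004 and 0.004 m and x of long_bar in the frame of rack_seat between -0.015 and 0.015 m and y of long_bar in the frame of rack_seat between -0.02 and 0.02 m and angle between the y axis of long_bar and the y axis of rack_seat, either way round below 0.175 rad and angle between long_bar's own z axis and vertical below 0.06 rad and linear speed of long_bar below 0.02 m/s and angular speed of long_bar below 0.1 rad/s); the robot touches nothing.
It fails at once if the short bar is moved more than 20 mm (distance of short_bar from where it was at the start of the episode above 0.02 m).
It fails at once if the amber bottle is moved more than 20 mm or knocked over (distance of amber_bottle from where it was at the start of the episode above 0.02 m or angle between amber_bottle's own z axis and vertical above 0.35 rad).
It also fails if it takes over 35 s, if anything falls off the work surface, if the arm or the gripper's body presses on something with over 40 N, if the wrist force passes 120 N, or if a joint passes its speed limit or range.

## Working session

There is one attempt and no reset: what is moved stays moved. The work goes in short steps, Python scripts to look and compute and a tool call to move; the robot and the scene stay as the last step left them, time stands still between calls to the robot, and variables do not carry over. Pictures are saved under pics/ and viewed, at most 10 in all, crops included, and the job is handed in when it is done.

Besides the shell and the picture viewer there is one more tool, called after "Emit:" as a command line: name --argument value ..., lists and objects as JSON in quotes. drive_tool: Moves the arm, as the interface text tells. Its arguments: {"type":"object","properties":{"plan":{"type":"array","items":{"type":"array"}}},"required":["plan"]}

```bash
mkdir -p pics; ls
cat > h.py <<'E'
import numpy as np, cv2
from plant import r, grab_frame, camera_params, job
def K(p): 
    f=240/np.tan(np.radians(p['vfov'])/2); return f,p['cx'],p['cy']
def px2w(p,d,u,v,T=None):
    f,cx,cy=K(p); z=d[int(v),int(u)]
    return ((p['T'] if T is None else T)@np.array([(u-cx)*z/f,-(v-cy)*z/f,-z,1]))[:3]
E
python3 - <<'E'
from h import *
for n in ('top','side'):
    im,d=grab_frame(n); cv2.imwrite(f'pics/{n}.png',im); np.save(f'{n}_d.npy',d); p=camera_params(n); print(n,p)
print(camera_params('wrist')); s=r.read_state(); print(s['time'],s['tcp_pos'],s['orientation'],s['finger_gap'])
E
```

```text
pics
top {'vfov': 44.75768378453228, 'cx': 319.4683756608169, 'cy': 245.81256615169835, 'T': array([[ 1.58524235e-02,  9.96742482e-01, -7.90766993e-02,
         3.85021040e+02],
       [-9.99673346e-01,  1.73852825e-02,  1.87337660e-02,
        -4.87586371e+01],
       [ 2.00475111e-02,  7.87538930e-02,  9.96692491e-01,
         1.45904586e+03],
       [ 0.00000000e+00,  0.00000000e+00,  0.00000000e+00,
         1.00000000e+00]])}
side {'vfov': 52.15172093837445, 'cx': 317.71842313895786, 'cy': 245.76575704313714, 'T': array([[ 9.44784977e-01,  2.47231439e-01, -2.15076646e-01,
         2.79439813e+02],
       [-3.27686290e-01,  7.16291278e-01, -6.16075076e-01,
        -6.94540808e+02],
       [ 1.74439781e-03,  6.52536145e-01,  7.57755592e-01,
         8.69776618e+02],
       [ 0.00000000e+00,  0.00000000e+00,  0.00000000e+00,
         1.00000000e+00]])}
{'vfov': 68.22084729338413, 'cx': 314.0373719471516, 'cy': 242.37043473716284, 'hand_eye': array([[ 5.70383674e-05,  9.54480326e-01,  2.98273873e-01,
         7.56803731e+01],
       [ 9.99999557e-01,  2.25804100e-04, -9.13804183e-04,
         3.43163800e-01],
       [-9.39559578e-04,  2.98273793e-01, -9.54479891e-01,
        -1.41560495e+02],
       [ 0.00000000e+00,  0.00000000e+00,  0.00000000e+00,
         1.00000000e+00]])}
0.1 [163.2597247  576.82025479 230.52626193] [-9.35544921e-05  1.37470801e-01  9.90505524e-01 -7.59922046e-04] 85.28183166216643
```

View pics/top.png

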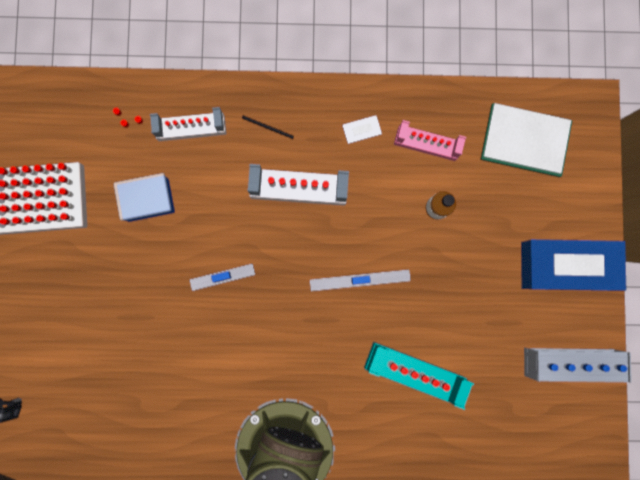

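View pics/side.png

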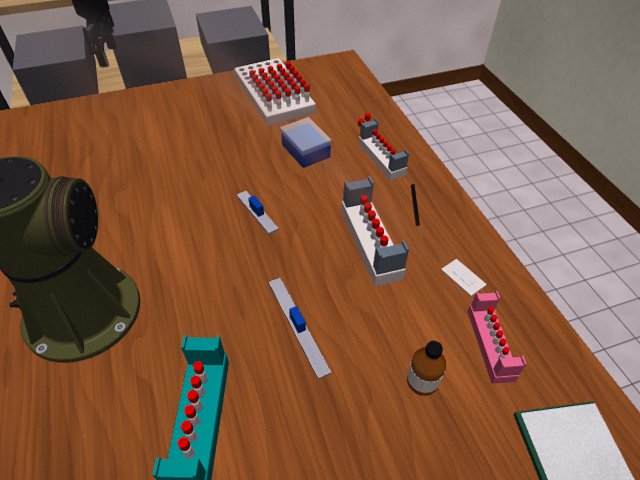

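The top view shows two bars: one at (360,280), about 100 px long, and one at (222,277), about 65 px. There are four red-capped racks: the large white one at (298,185), the small white one at (188,124), pink at (430,140) and turquoise at (418,375). By the description I choose the long bar at (360,280) and the large white rack at (298,185), and I'll check both in a close crop.

Run:
```python
from h import *
im=cv2.imread('pics/top.png'); c=im[155:300,235:425]; cv2.imwrite('pics/crop.png',cv2.resize(c,None,fx=4,fy=4,interpolation=cv2.INTER_CUBIC))
p=camera_params('top'); d=np.load('top_d.npy'); f,cx,cy=K(p)
v,u=np.mgrid[0:480,0:640]; P=np.stack([(u-cx)*d/f,-(v-cy)*d/f,-d,np.ones_like(d)],-1)@p['T'].T
P=P[...,:3]; np.save('P.npy',P)
def rep(name,m,box):
    b=np.zeros_like(m); x0,x1,y0,y1=box; b[y0:y1,x0:x1]=1; q=P[m&b]
    rc=cv2.minAreaRect(q[:,:2].astype(np.float32)); print(name,len(q),rc,q[:,2].mean().round(1),q.mean(0).round(1))
z=P[...,2]; hsv=cv2.cvtColor(im,cv2.COLOR_BGR2HSV)
blue=(hsv[...,0]>100)&(hsv[...,0]<130)&(hsv[...,1]>150)
rep('table',(abs(z)<8),(240,300,220,255))
rep('long strip',(hsv[...,1]<60)&(z<25),(300,420,262,298)); rep('long grip',blue,(345,378,270,292))
rep('short',(hsv[...,1]<60)&(z<25),(180,262,258,298)); 
rep('rack body',(z>20),(240,355,155,210))
rep('postL',(z>80),(240,268,155,210)); rep('postR',(z>80),(330,355,155,210))
rep('small rack',(z>15),(140,235,100,145)); rep('bottle',z>100,(420,465,180,225))
```

```text
table 2070 ((521.0325927734375, 49.884883880615234), (87.01317596435547, 148.8473358154297), 1.1419146060943604) -0.2 [ 5.208e+02  4.960e+01 -2.000e-01]
long strip 1022 ((416.7083740234375, -177.8733367919922), (29.14863395690918, 249.8026885986328), 6.7213664054870605) 7.2 [ 416.5 -176.8    7.2]
long grip 95 ((416.6996154785156, -176.8671417236328), (13.474858283996582, 41.350013732910156), 6.631226539611816) 39.9 [ 416.6 -176.7   39.9]
short 613 ((418.92303466796875, 165.40960693359375), (29.218379974365234, 162.74281311035156), 15.445880889892578) 7.6 [418.5 163.8   7.6]
rack body 3004 ((535.3397827148438, -13.911163330078125), (238.9122314453125, 294.9703674316406), 85.95384216308594) 69.7 [640.6 -19.9  69.7]
postL 326 ((528.54541015625, 34.701881408691406), (328.3951110839844, 49.15504837036133), 21.665359497070312) 117.4 [647.3  81.  117.4]
postR 310 ((526.7359619140625, -99.06658935546875), (34.343605041503906, 298.7917175292969), 77.01233673095703) 118.4 [ 636.1 -124.3  118.4]
small rack 1649 ((655.9208984375, 111.17544555664062), (607.5028076171875, 163.716064453125), 45.639137268066406) 59.8 [786.2 251.1  59.8]
bottle 187 ((505.704833984375, -210.46429443359375), (35.560306549072266, 401.98089599609375), 31.67926025390625) 178.5 [ 592.4 -354.   178.5]
```

View pics/crop.png

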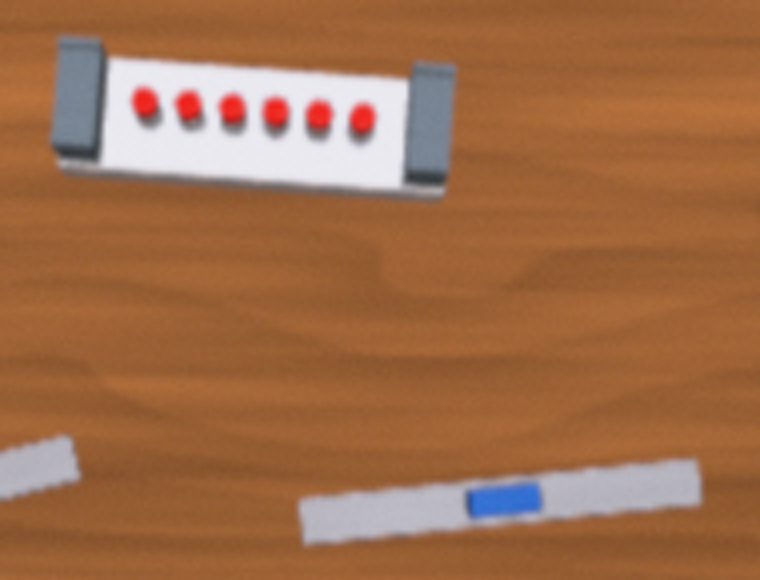

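The crop confirms the choice. The long bar's grip is at crop (505,500), which is top (361,280), and the strip measures 250 mm. The rack's posts are at crop (78,97) and (431,124), with six red caps between them. Next I filter the outliers out of the rack fit.

Run:
```python
from h import *
P=np.load('P.npy'); z=P[...,2]
def rep(name,lo,hi,box):
    x0,x1,y0,y1=box; q=P[y0:y1,x0:x1].reshape(-1,3); q=q[(q[:,2]>lo)&(q[:,2]<hi)&(abs(q[:,0]-640)<70)]
    rc=cv2.minAreaRect(q[:,:2].astype(np.float32)); print(name,len(q),rc,np.median(q,0).round(1)); return rc
a=rep('postL floor',92,100,(240,268,155,210)); b=rep('postR floor',92,100,(330,355,155,210))
rep('postL all',92,110,(240,268,155,210)); rep('postR all',92,110,(330,355,155,210)); rep('white',34,46,(240,355,155,210)); rep('all',34,110,(240,355,155,210))
caps=rep('caps',85,100,(262,333,170,195))
# side view check
im=cv2.imread('pics/side.png'); d=np.load('side_d.npy'); p=camera_params('side'); f,cx,cy=K(p)
v,u=np.mgrid[0:480,0:640]; S=(np.stack([(u-cx)*d/f,-(v-cy)*d/f,-d,np.ones_like(d)],-1)@p['T'].T)[...,:3]
hsv=cv2.cvtColor(im,cv2.COLOR_BGR2HSV)
q=S[300:340,280:312][((hsv[...,0]>100)&(hsv[...,0]<130)&(hsv[...,1]>150))[300:340,280:312]]; q=q[q[:,2]>37]; print('side grip top',len(q),cv2.minAreaRect(q[:,:2].astype(np.float32)),q.mean(0))
red=((hsv[...,0]<8)|(hsv[...,0]>172))&(hsv[...,1]>150); q=S[190:250,355:395][red[190:250,355:395]]; q=q[(q[:,2]>88)&(q[:,2]<96)]; print('side caps',len(q),cv2.minAreaRect(q[:,:2].astype(np.float32)),q.mean(0))
q=S[175:290,340:412].reshape(-1,3); q=q[(q[:,2]>92)&(q[:,2]<110)&(abs(q[:,0]-640)<70)]; print('side posts',cv2.minAreaRect(q[:,:2].astype(np.float32)))
s=r.read_state(); print(s['tcp_pos'],s['orientation'],s['joint_positions'])
```

```text
postL floor 215 ((650.7149658203125, 83.69578552246094), (25.310983657836914, 63.36116409301758), 86.85334014892578) [651.2  83.   96.2]
postR floor 204 ((639.9428100585938, -126.04167175292969), (24.616519927978516, 63.145713806152344), 86.22571563720703) [ 640.6 -125.6   96. ]
postL all 277 ((651.552734375, 83.63850402832031), (25.459978103637695, 64.94210815429688), 87.1927719116211) [651.2  83.   97.1]
postR all 257 ((640.771240234375, -125.82894897460938), (24.889667510986328, 64.85692596435547), 86.95716857910156) [ 640.8 -125.4   96.9]
white 1765 ((646.2638549804688, -21.276771545410156), (238.9916534423828, 71.00240325927734), 86.9020767211914) [640.  -20.7  39.8]
all 2843 ((646.2638549804688, -21.276771545410156), (238.9916534423828, 71.00240325927734), 86.9020767211914) [642.1 -19.7  42.4]
caps 241 ((646.1513061523438, -21.022682189941406), (143.4464111328125, 16.791168212890625), 86.752685546875) [645.5 -14.   91.6]
side grip top 162 ((356.63165283203125, -427.83184814453125), (554.6813354492188, 26.413330078125), 76.58462524414062) [ 414.94817609 -182.85348911   44.90036373]
side caps 223 ((643.7091674804688, -21.579490661621094), (145.68936157226562, 16.604869842529297), 85.51405334472656) [643.98562678 -22.35064901  91.43693623]
side posts ((644.486572265625, -21.32048797607422), (238.72447204589844, 65.60933685302734), 86.81884765625)
[163.2597247  576.82025479 230.52626193] [-9.35544921e-05  1.37470801e-01  9.90505524e-01 -7.59922046e-04] [ 1.29498947e+00  3.14147489e-01 -4.79772827e-02  1.21020269e+00
 -2.35890557e-05  1.57080460e+00]
```

```bash
cat >> h.py <<'E'
from scipy.spatial.transform import Rotation as Ro
def go(pos,yaw):
    s=r.read_state(); q=s['orientation']; R0=Ro.from_quat([q[1],q[2],q[3],q[0]]); y=np.radians(yaw); c,n=np.cos(y),np.sin(y)
    R1=Ro.from_matrix(np.array([[-n,c,0],[c,n,0],[0,0,-1]]))
    print('turn',(R0.inv()*R1).as_rotvec().round(3),'shift cm',(R0.inv().apply(np.array(pos)-s['tcp_pos'])/10).round(2),'t',s['time'])
E
python3 -c "
from h import *
go((450,250,230),40); go((470,50,230),20);go((416.5,-177,150),6.7)"
```

```text
turn [-0.001  0.     0.597] shift cm [-36.49 -23.64   0.09] t 0.1
turn [-0.001  0.001  0.946] shift cm [-43.86 -42.34   0.12] t 0.1
turn [-1.000e-03  1.000e-03  1.178e+00] shift cm [-44.9  -65.62   8.15] t 0.1
```

Emit:
drive_tool --plan '[[[0,0,0.3],[-36.5,-23.6,0],100],[[0,0,0.6],[-36.5,-23.6,0],100],[[0,0,0.6],[-36.5,-23.6,0],100],[[0,0,0.6],[-36.5,-23.6,0],100],[[0,0,0.6],[-36.5,-23.6,0],100]]'

```text
time: 0.6
tcp_pos: [329.2, 387.8, 231.0]
orientation: [-0.0, 0.425, 0.905, -0.0]
contact_force: [0.1, 0.6, 1.0]
finger_gap: 85.0
grip_force: 0.0
```

```bash
python3 -c "
from h import *
go((450,250,230),40); go((470,50,230),20);go((416.5,-177,150),6.7)"
```

```text
turn [-0.     0.    -0.006] shift cm [-18.32   0.51   0.1 ] t 0.6
turn [-0.     0.     0.343] shift cm [-34.99 -10.72   0.11] t 0.6
turn [-0.     0.     0.575] shift cm [-49.05 -29.32   8.12] t 0.6
```

Emit:
drive_tool --plan '[[[0,0,0.35],[-35,-10.7,0],100],[[0,0,0.35],[-35,-10.7,0],100],[[0,0,0.35],[-35,-10.7,0],100],[[0,0,0.35],[-35,-10.7,0],100],[[0,0,0.35],[-35,-10.7,0],100]]'

```text
time: 1.1
tcp_pos: [425.5, 157.1, 231.2]
orientation: [-0.0, 0.575, 0.818, -0.0]
contact_force: [0.8, 0.5, -0.0]
finger_gap: 85.6
grip_force: 0.0
```

```bash
python3 -c "
from h import *
go((470,50,230),20);go((416.5,-177,150),6.7)"
```

```text
turn [-0.    -0.    -0.004] shift cm [-11.58   0.56   0.12] t 1.1
turn [-0.     0.     0.228] shift cm [-31.14 -12.16   8.12] t 1.1
```

Emit:
drive_tool --plan '[[[0,0,0.23],[-31.1,-12.2,6],100],[[0,0,0.23],[-31.1,-12.2,6],100],[[0,0,0.23],[-31.1,-12.2,6],100],[[0,0,0.23],[-31.1,-12.2,6],100],[[0,0,0.23],[-31.1,-12.2,6],100]]'

```text
time: 1.6
tcp_pos: [417.6, -88.7, 186.7]
orientation: [0.0, 0.665, 0.747, 0.0]
contact_force: [0.3, 0.4, 0.2]
finger_gap: 85.2
grip_force: 0.0
```

```bash
python3 -c "
from h import *
go((416.5,-177,150),6.7)"
```

```text
turn [ 0.    -0.    -0.002] shift cm [-8.76 -1.13  3.67] t 1.6
```

Emit:
drive_tool --plan '[[[0,0,0],[-8.8,-1.1,3.7],100],[[0,0,0],[-8.8,-1.1,3.7],100],[[0,0,0],[-8.8,-1.1,3.7],100],[[0,0,0],[-8.8,-1.1,3.7],100]]'

```text
time: 2.0
tcp_pos: [416.5, -176.1, 149.3]
orientation: [-0.001, 0.666, 0.746, -0.0]
contact_force: [0.1, 0.8, 0.1]
finger_gap: 85.2
grip_force: 0.0
```

Run:
```python
from h import *
s=r.read_state(); im,d=grab_frame('wrist'); cv2.imwrite('pics/w1.png',im)
q=s['orientation']; T=np.eye(4); T[:3,:3]=Ro.from_quat([q[1],q[2],q[3],q[0]]).as_matrix(); T[:3,3]=s['tcp_pos']
p=camera_params('wrist'); f,cx,cy=K(p); T=T@p['hand_eye']
v,u=np.mgrid[0:480,0:640]; S=(np.stack([(u-cx)*d/f,-(v-cy)*d/f,-d,np.ones_like(d)],-1)@T.T)[...,:3]
hsv=cv2.cvtColor(im,cv2.COLOR_BGR2HSV); m=(hsv[...,0]>100)&(hsv[...,0]<130)&(hsv[...,1]>120)&(S[...,2]>35)&(S[...,2]<46)&(abs(S[...,1]+177)<40)
w=S[m]; print(len(w),cv2.minAreaRect(w[:,:2].astype(np.float32)),w.mean(0))
m=(hsv[...,1]<70)&(S[...,2]>3)&(S[...,2]<13); w=S[m]; print(len(w),cv2.minAreaRect(w[:,:2].astype(np.float32)),np.median(w,0))
go((416.5,-177,13),6.7)
```

```text
1290 ((416.2423095703125, -178.09521484375), (16.98050308227539, 43.682411193847656), 6.931499004364014) [ 416.26431933 -176.8680887    38.79551379]
10323 ((426.68798828125, -174.96661376953125), (465.9682922363281, 249.6621551513672), 16.92144012451172) [ 417.60515439 -119.83519013    6.98534448]
turn [-0.001 -0.001 -0.003] shift cm [-0.18 -0.06 13.69] t 2.05
```

View pics/w1.png

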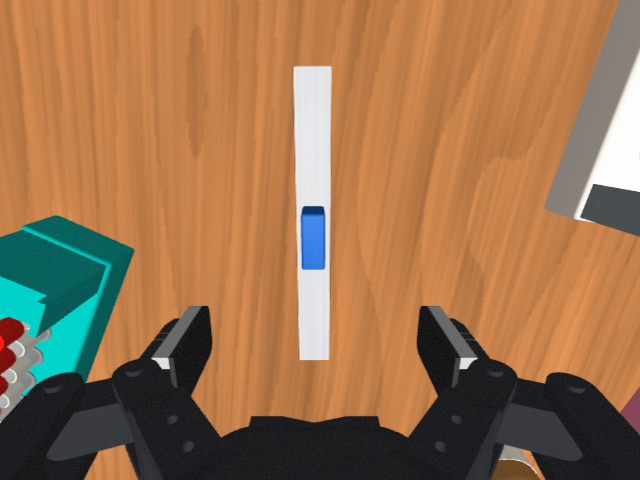

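The wrist view shows the long bar running vertically between the fingers, with its grip at (313,238). The wrist measurement agrees with the top camera. I descend now.

Emit:
drive_tool --plan '[[[0,0,0],[-0.2,-0.05,5],100],[[0,0,0],[-0.2,-0.05,10],100],[[0,0,0],[-0.2,-0.05,12.5],100],[[0,0,0],[-0.2,-0.05,13.6],100],[[0,0,0],[-0.2,-0.05,13.6],100]]'

```text
time: 2.55
tcp_pos: [416.8, -176.2, 13.6]
orientation: [-0.001, 0.665, 0.747, -0.0]
contact_force: [0.6, 0.1, 1.2]
finger_gap: 85.5
grip_force: 0.0
```

Emit:
drive_tool --plan '[[[0,0,0],[0,0,0],0],[[0,0,0],[0,0,0],0],[[0,0,0],[0,0,0],0],[[0,0,0],[0,0,0],0],[[0,0,0],[0,0,0],0]]'

```text
time: 3.05
tcp_pos: [417.7, -178.0, 14.9]
orientation: [0.001, 0.665, 0.747, 0.0]
contact_force: [-0.9, 0.1, 2.6]
finger_gap: 16.9
grip_force: 60.1
```

Emit:
drive_tool --plan '[[[0,0,0],[0,0,-2],0],[[0,0,0],[0,0,-5],0],[[0,0,0],[0,0,-9],0],[[0,0,0],[0,0,-13],0],[[0,0,0],[0,0,-16],0]]'

```text
time: 3.55
tcp_pos: [417.4, -177.8, 176.4]
orientation: [0.001, 0.665, 0.746, 0.0]
contact_force: [1.9, -0.2, -3.4]
finger_gap: 17.0
grip_force: 59.2
```

Emit:
drive_tool --plan '[[[0,0,0],[0,0,0],0],[[0,0,0],[0,0,0],0]]'

```text
time: 3.75
tcp_pos: [417.2, -177.7, 174.1]
orientation: [0.0, 0.665, 0.747, 0.0]
contact_force: [0.3, -0.3, -3.2]
finger_gap: 16.8
grip_force: 59.3
```

Run:
```python
from h import *
s=r.read_state(); print(s['tcp_pos'],s['contact_force'],s['wrist_torque'],s['finger_gap'])
im,d=grab_frame('wrist'); cv2.imwrite('pics/w2.png',im)
q=s['orientation']; T=np.eye(4)
p=camera_params('wrist'); f,cx,cy=K(p); T=p['hand_eye']
v,u=np.mgrid[0:480,0:640]; S=(np.stack([(u-cx)*d/f,-(v-cy)*d/f,-d,np.ones_like(d)],-1)@T.T)[...,:3]
hsv=cv2.cvtColor(im,cv2.COLOR_BGR2HSV)
m=(hsv[...,1]<60)&(abs(S[...,1])<17)&(abs(S[...,2])<20)&(abs(S[...,0])>28); w=S[m]; print(len(w),w.min(0),w.max(0),cv2.minAreaRect(w[:,:2].astype(np.float32)))
print('tilt fit z=a x+b',np.polyfit(w[:,0],w[:,2],1))
go((645.9,-21.2,175),-3.1)
```

```text
[ 417.24085383 -177.65861618  174.06161198] [ 0.30510989 -0.3211385  -3.23684615] [ 0.00652443  0.03006456 -0.02280047] 16.832738572317215
18668 [-69.96162386 -13.31896751   5.39774728] [122.61058675  14.67186441  10.55642841] ((26.32422637939453, 0.6695804595947266), (27.95220184326172, 192.57354736328125), 89.97891235351562)
tilt fit z=a x+b [-1.45856779e-03  8.00008771e+00]
turn [-0.001 -0.001  0.169] shift cm [12.88 24.59 -0.22] t 3.8
```

View pics/w2.png

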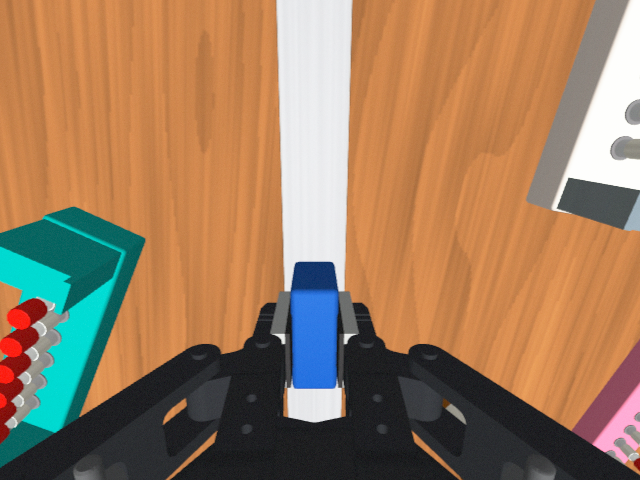

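The wrist view shows the grip held between the pads at (314,340), with the bar level and in line with the tool. I carry it over the rack now.

Emit:
drive_tool --plan '[[[0,0,0.17],[2.5,4.9,0],0],[[0,0,0.17],[12.9,24.6,0],0],[[0,0,0.17],[12.9,24.6,0],0],[[0,0,0.17],[12.9,24.6,0],0],[[0,0,0.17],[12.9,24.6,0],0]]'

```text
time: 4.3
tcp_pos: [620.8, -37.5, 171.2]
orientation: [-0.001, 0.726, 0.687, -0.001]
contact_force: [0.4, -0.6, -2.2]
finger_gap: 16.7
grip_force: 59.5
```

```bash
python3 -c "
from h import *
go((645.9,-21.2,135),-3.1)"
```

```text
turn [-0.004  0.    -0.001] shift cm [1.77 2.43 3.61] t 4.3
```

Emit:
drive_tool --plan '[[[0,0,0],[1.8,2.4,0],0],[[0,0,0],[1.8,2.4,1],0],[[0,0,0],[1.8,2.4,2.5],0],[[0,0,0],[1.8,2.4,3.5],0],[[0,0,0],[1.8,2.4,3.5],0]]'

```text
time: 4.8
tcp_pos: [642.8, -22.7, 135.5]
orientation: [-0.002, 0.726, 0.687, -0.002]
contact_force: [-0.3, 0.1, -2.4]
finger_gap: 16.8
grip_force: 59.7
```

Run:
```python
from h import *
go((645.9,-21.2,111),-3.1)
im,d=grab_frame('side'); cv2.imwrite('pics/s2.png',cv2.resize(im[140:310,290:480],None,fx=3.5,fy=3.5,interpolation=cv2.INTER_CUBIC))
im,d=grab_frame('top'); c=camera_params('top'); f,cx,cy=K(c); hsv=cv2.cvtColor(im,cv2.COLOR_BGR2HSV)
v,u=np.mgrid[0:480,0:640]; S=(np.stack([(u-cx)*d/f,-(v-cy)*d/f,-d,np.ones_like(d)],-1)@c['T'].T)[...,:3]
m=(abs(S[...,0]-646)<45)&(abs(S[...,1]+21)<135)&(S[...,2]>116)&(S[...,2]<140)&(abs(S[...,1]+21)>60)
w=S[m]; print(len(w),cv2.minAreaRect(w[:,:2].astype(np.float32)),np.median(w,0),w.min(0),w.max(0))
go((645.9,-21.2,111),-3.1)
```

```text
turn [-0.006  0.    -0.001] shift cm [0.17 0.31 2.45] t 4.8
446 ((645.7675170898438, -22.45941162109375), (250.13880920410156, 29.48048973083496), 86.73078918457031) [ 642.62466716 -105.06239023  129.82935361] [ 625.26430606 -146.88039623  118.28496021] [666.18945869 103.11119061 138.20134068]
turn [-0.002  0.    -0.002] shift cm [0.16 0.11 2.74] t 4.9
```

View pics/s2.png

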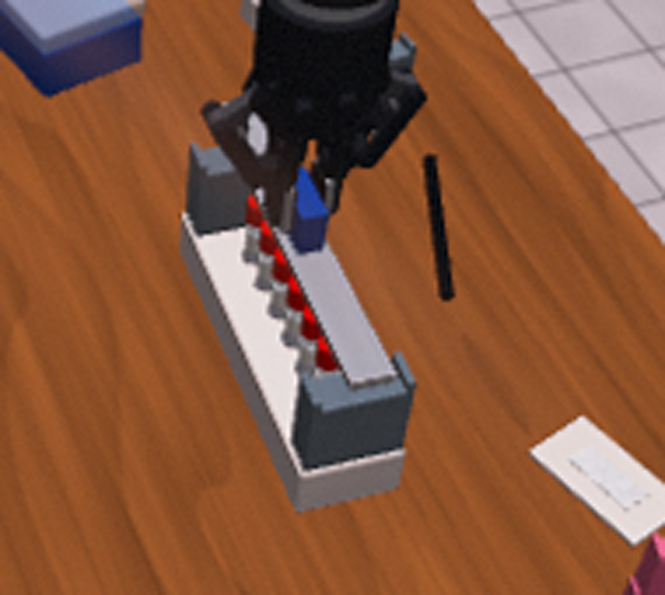

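The side view shows the bar hovering over the rack, with the grip at crop (312,220), above both saddles. The depth fit puts it within 2 mm of the rack's centre, so I lower it.

Emit:
drive_tool --plan '[[[0,0,0],[0.1,0.05,0.7],0],[[0,0,0],[0.1,0.05,1.3],0],[[0,0,0],[0.1,0.05,1.8],0],[[0,0,0],[0.1,0.05,2.1],0],[[0,0,0],[0.1,0.05,2.1],0]]'

```text
time: 5.4
tcp_pos: [646.0, -21.3, 117.5]
orientation: [-0.0, 0.726, 0.687, -0.0]
contact_force: [-0.4, -0.5, -2.7]
finger_gap: 17.2
grip_force: 59.8
```

Emit:
drive_tool --plan '[[[0,0,0],[0,0,0.1],0],[[0,0,0],[0,0,0.2],0],[[0,0,0],[0,0,0.2],0]]'

```text
time: 5.7
tcp_pos: [646.5, -21.3, 116.2]
orientation: [0.0, 0.726, 0.687, 0.0]
contact_force: [-0.4, 0.3, -2.2]
finger_gap: 16.9
grip_force: 59.8
```

Emit:
drive_tool --plan '[[[0,0,0],[0,0,0.1],0],[[0,0,0],[0,0,0.2],0],[[0,0,0],[0,0,0.3],0],[[0,0,0],[0,0,0.3],0]]'

```text
time: 6.1
tcp_pos: [646.3, -21.3, 112.9]
orientation: [-0.0, 0.726, 0.687, -0.0]
contact_force: [0.2, 0.4, -2.4]
finger_gap: 16.6
grip_force: 59.8
```

Emit:
drive_tool --plan '[[[0,0,0],[0,0,0.1],0],[[0,0,0],[0,0,0.1],0]]'

```text
time: 6.3
tcp_pos: [646.3, -21.3, 112.0]
orientation: [-0.0, 0.726, 0.687, -0.0]
contact_force: [-0.2, -0.5, -3.2]
finger_gap: 16.8
grip_force: 59.8
```

Emit:
drive_tool --plan '[[[0,0,0],[0,0,0.1],0],[[0,0,0],[0,0,0.1],0]]'

```text
time: 6.5
tcp_pos: [646.4, -21.4, 111.0]
orientation: [0.0, 0.726, 0.687, -0.0]
contact_force: [-0.0, -0.0, -2.3]
finger_gap: 17.1
grip_force: 59.8
```

Emit:
drive_tool --plan '[[[0,0,0],[0,0,0.1],0],[[0,0,0],[0,0,0.1],0]]'

```text
time: 6.7
tcp_pos: [646.5, -21.3, 111.0]
orientation: [0.0, 0.726, 0.687, 0.0]
contact_force: [-2.3, 0.2, 3.6]
finger_gap: 16.8
grip_force: 60.6
```

Contact: the vertical force has gone from -2.4 N to +3.6 N. I hold here, press very slightly, then open.

Emit:
drive_tool --plan '[[[0,0,0],[0,0,0.05],0],[[0,0,0],[0,0,0.05],0],[[0,0,0],[0,0,0.05],0]]'

```text
time: 7.0
tcp_pos: [646.5, -21.3, 110.9]
orientation: [0.0, 0.726, 0.687, 0.0]
contact_force: [-3.7, -0.1, 8.0]
finger_gap: 16.5
grip_force: 61.2
```

```bash
cat > chk.py <<'E'
from h import *
im,d=grab_frame('top'); c=camera_params('top'); f,cx,cy=K(c)
v,u=np.mgrid[0:480,0:640]; S=(np.stack([(u-cx)*d/f,-(v-cy)*d/f,-d,np.ones_like(d)],-1)@c['T'].T)[...,:3]
m=(abs(S[...,0]-646)<16)&(abs(S[...,1]+21)<135)&(S[...,2]>99)&(S[...,2]<112)&(abs(S[...,1]+21)>60)
w=S[m]; print(len(w),cv2.minAreaRect(w[:,:2].astype(np.float32)),np.median(w[w[:,1]>0],0),np.median(w[w[:,1]<-60],0)); s=r.read_state(); print(s['time'],s['contact_force'],s['tcp_pos'])
E
python3 chk.py
```

```text
361 ((645.9511108398438, -21.390708923339844), (249.43402099609375, 31.572704315185547), 89.880859375) [652.0048687   94.00670449 103.68116481] [ 643.85793053 -113.00621199  103.92244034]
7.05 [-3.44835537  0.74031005  7.2101402 ] [646.50216094 -21.33633024 110.92385967]
```

Both strip ends lie at 103.7–103.9 mm (96 + 8 expected), so the bar is seated flat. I release partway first, then straight up.

Emit:
drive_tool --plan '[[[0,0,0],[0,0,0],50],[[0,0,0],[0,0,0],50],[[0,0,0],[0,0,0],50],[[0,0,0],[0,0,0],50]]'

```text
time: 7.45
tcp_pos: [646.4, -21.3, 109.4]
orientation: [-0.0, 0.726, 0.687, -0.0]
contact_force: [-0.8, 0.0, 0.1]
finger_gap: 42.9
grip_force: 0.0
```

Emit:
drive_tool --plan '[[[0,0,0],[0,0,-1],50],[[0,0,0],[0,0,-4],50],[[0,0,0],[0,0,-8],50],[[0,0,0],[0,0,-12],50],[[0,0,0],[0,0,-12],50]]'

```text
time: 7.95
tcp_pos: [649.9, -21.4, 237.1]
orientation: [0.004, 0.726, 0.687, 0.004]
contact_force: [0.3, 0.6, 0.6]
finger_gap: 42.6
grip_force: 0.0
```

```bash
python3 chk.py
python3 - <<'E'
from h import *
im,d=grab_frame('side'); cv2.imwrite('pics/s3.png',cv2.resize(im[140:310,290:480],None,fx=3.5,fy=3.5,interpolation=cv2.INTER_CUBIC))
E
```

```text
285 ((645.923828125, -115.42695617675781), (31.678007125854492, 61.48061752319336), 0.3563523292541504) [nan nan nan] [ 643.81217562 -115.33987092  103.6593012 ]
8.0 [-0.20487378  0.37843826  0.12610183] [648.73291567 -21.37491519 234.01916752]
  return _methods._mean(a, axis=axis, dtype=dtype,
  ret = um.true_divide(
```

View pics/s3.png

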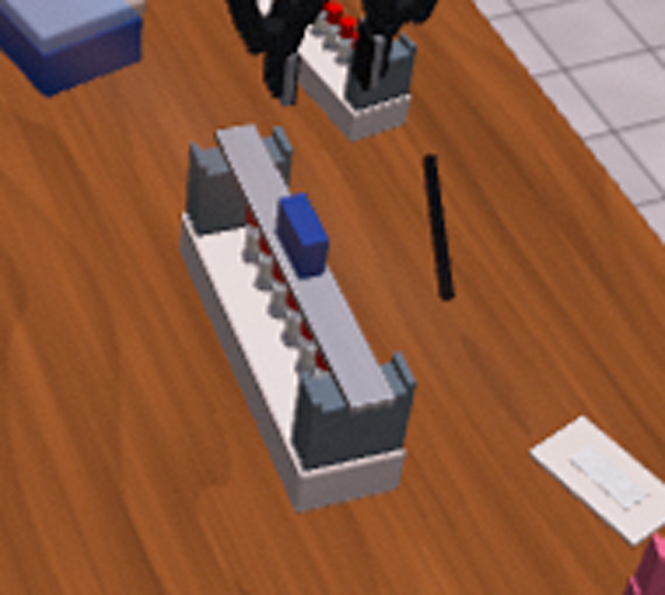

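The side view shows the bar flat in both saddles, at crop (235,135) and (370,395), with the grip up at (303,235) and the gripper clear. In the top view the raised arm hides the left end, which explains the missing value there.

```bash
python3 -c "
from h import *
print(job.hand_in())"
```

```text
the job is handed in; nothing more can be done
None
```

The long bar is laid across both posts of the large white rack, grip up, flat and centred to within about 2 mm. It was set down before release, the short bar and amber bottle were not approached, and the job was handed in at about 8 s with no verdict returned.

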